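# Put the jar away and shut the blue drawer

## Robot

A 6-joint arm with a two-finger parallel gripper is mounted at the origin on the work surface. World frame = base frame: x ahead of the robot, y to its left, z up, the work surface at z = 0. Lengths are in m, angles in rad, forces in N, time in s.
With the tool pointing down it reaches from about 0.425 to 0.95 m from the base axis. Payload 3.5 kg.
Tool frame: the origin (TCP) lies midway between the tips of the shut fingers; the grasp point (between the pads) lies 19 mm behind it; z points along the fingers, y is the line along which they close (so a half turn about z gives the same grasp; the last joint's range is limited). The gripper opens to 85 mm and grips with 20 to 120 N. Pads are 22 mm wide; open, the fingers measure 114 mm over their backs; the gripper's body (76 mm by 85 mm) begins 54 mm behind the grasp point. The pads swing forward as they close: fully open they stand 13 mm farther back than shut.
Start: joints at [1.088, 0.286, 1.577, -0, 1.279, -0.15], TCP at [0.22, 0.638, 0.231] pointing down, gripper open.
Joint ranges: [-2.77, 2.77], [-0.9, 2.22], [0.21, 2.48], [-1.53, 4.67], [0.24, 2.81], [-2.84, 2.84]. Speed limits (rad/s): [2.79, 2.79, 3.14, 3.14, 3.14, 3.14].

## Interface

Orientations are given as a unit quaternion [x, y, z, w].
In Python, from cell import state, imaging, ticket gives the robot as it stands. The module is installed in compiled form; this text tells all that it offers.
- The arm moves only by the tool send_rows, never from a script. Its argument "commands" is text: rows parted by semicolons, each of 7 numbers parted by spaces: the finger opening in m, from 0 to 0.0854, then the shift along the world's x, y, z in m, then the turn, a rotation vector about the world's x, y, z in degrees. In form: gripper tx ty tz rx ry rz; .... A call has 1 to 10 rows; each row is the pose to reach, as a shift and turn from the pose commanded when the call began; what a row does not reach only later rows make up. A row lasts 1/8 s, in which the tool goes at most 62.5 mm and 10.7 degrees, less where a joint would pass 70% of its speed; a pose out of reach is approached as far as the arm can. A call with a gripper value outside its range is refused whole. The fingers move at their own pace and stop on an object; the grip force is fixed at half the most. Time passes only in rows, so rows that repeat a pose let the fingers close. It gives the time, the measured TCP pose, the force, the opening and the grip force at its end, in the units of the state.
- state(): the state, without advancing time (a new reading comes with each control period).
- imaging.camera(name): name is "side" or "top"; returns a dict with "image" (384x512x3 uint8, red, green, blue), "fovy" (degrees; the focal length in pixels is half the picture's height over the tangent of half this angle, whatever the lens; pixels are square), "cx", "cy" (the principal point, pixels), "origin" and "attitude" of the camera in the world. Camera axes: x right, y down, z forward; pixel columns grow to the right and rows downward; lengths in m; the calibration is good to about 2 mm. A picture is of the moment at which its call begins. There is no depth.
- ticket.finish_job(): hands the job in; it is judged then, once.
The state is a dict: "time": time; "joint_positions": joint angles; "joint_vel": joint speeds; "joint_torque": joint torques, N m; "ee_pos": TCP position; "tcp_rot": TCP orientation; "ft_force": force on the tool from outside, world axes, zero at the start; "wrist_torque": the same for the moment, N m; "gripper_width": finger opening in m; "finger_force": force on a finger pad.
Only numpy, scipy, OpenCV 4.12 (cv2) and the standard library are available. Lean on these libraries where they do the work, as an engineer would, in place of code of your own. Each camera call takes 0.05 s, during which the arm holds its last target. There are 200 camera calls.

## Task

Stand the white jar with the orange cap upright inside the open blue drawer, then push that drawer fully home until its catch holds it shut. Leave the yellow drawer open just as it is.

Things in the scene. Friction and masses are not known exactly. Their poses are not given: they have to be found in the camera images.
- jar_mid (a point): Centre of the squat round jar: white body 42 mm across, orange cap 44 mm across, 48 mm tall, about 70 g, standing upright on the table. The point is on its axis, 24 mm above its underside; z points up through the cap. Grip it from above across any diameter. A like jar with a green cap is a bystander.
- blue_drawer (a joint): Opening of the blue drawer in m: 0 is fully home at its stop, larger is further out (start 0.10 to 0.125). It slides with about 1 N; from about 14 mm a sprung catch resists with 2 to 3 N more, and inside about 5 mm it pulls the drawer home and holds it. Its open tray: inside 132 wide, 162 long, floor 16 mm and rim 61 mm above the table.
- blue_front (a point): Centre of the outer face of the brass pull (60 wide, 22 high) on the blue drawer's front, 50 mm above the table; moves with it. x points level into the chest (push this way), y left along the front. Front panel: 168 wide, top at 86 mm. The tray's inside starts 31 mm beyond this point along x, centred on y = 0, and is open from above up to 26 mm + the joint's value; the rest is under the chest.
- yellow_front (a point): The same point on the yellow drawer, a bystander standing open. Each drawer is in its own pale wooden chest, fixed to the table: 190 deep, 170 wide, 90 mm high, drawer front facing the robot, turned up to 8 degrees; blue may be left or right of yellow.
There are look-alikes about, which are no part of the job. What is shaped like the part that bears jar_mid but grey is not meant.

How it is judged:
By the outcome, as a careful person would: the job done as asked, in the order asked, and still so for the second after the job is handed in, with the robot touching nothing.
It also fails if it takes over 58 s, if anything falls off the work surface, if the arm or the gripper's body presses on something with over 40 N, if the wrist force passes 120 N, or if a joint passes its speed limit or range.

## Working session

There is one attempt and no reset: what is moved stays moved. The work goes in short steps, Python scripts to look and compute and a tool call to move; the robot and the scene stay as the last step left them, time stands still between calls to the robot, and variables do not carry over. Pictures are saved under pics/ and viewed, at most 10 in all, crops included, and the job is handed in when it is done.

Besides the shell and the picture viewer there is one more tool, called after ">>>" by a JSON object that holds its "name" and its "arguments". send_rows: Moves the arm, as the interface text tells. Its arguments: {"type":"object","properties":{"commands":{"type":"string"}},"required":["commands"]}

```bash
mkdir -p pics; cat > h.py <<'E'
import numpy as np, cv2
from scipy.spatial.transform import Rotation as R
from cell import state, imaging, ticket
def cam(n):
    c=imaging.camera(n); im=c["image"]; h=im.shape[0]
    c["f"]=h/2/np.tan(np.radians(c["fovy"])/2)
    a=np.array(c["attitude"],float)
    c["R"]=a if a.shape==(3,3) else R.from_quat(a).as_matrix()
    return c
def ray(c,u,v,z):
    d=c["R"]@np.array([(u-c["cx"])/c["f"],(v-c["cy"])/c["f"],1]); o=np.array(c["origin"])
    return o+d*(z-o[2])/d[2]
def proj(c,p):
    q=c["R"].T@(np.array(p)-c["origin"]); return q[:2]/q[2]*c["f"]+[c["cx"],c["cy"]]
def save(n,im): cv2.imwrite("pics/"+n,im[:,:,::-1])
E
python3 - <<'E'
from h import *
ims=[]
for n in("top","side"):
    c=cam(n); print(n,c["fovy"],c["cx"],c["cy"],c["origin"],c["attitude"]); save(n+"0.png",c["image"]); np.save(n+"0.npy",c["image"])
print(state())
E
```

```text
top 45.11076285892297 253.48117071933316 187.59329612868274 [0.4088524  0.02724396 1.06810861] [ 0.70573859 -0.70423761  0.04498801 -0.0629167 ]
side 52.51262052445302 257.77707004045755 182.7840941777349 [ 0.41295401 -0.64903816  0.7686286 ] [ 0.91923603 -0.09882637  0.04222262 -0.37875549]
{'time': 0.1, 'joint_positions': array([ 1.08798469e+00,  2.87142946e-01,  1.57805289e+00,  2.71087929e-07,
        1.27860350e+00, -1.49963042e-01]), 'joint_vel': array([ 0.00105899, -0.00173342, -0.00488708,  0.00088732,  0.00046281,
        0.00049573]), 'joint_torque': array([ 8.94567784e-04, -4.07294548e+01, -2.93700081e+01, -1.34351103e-04,
        3.45699089e-03,  1.86955765e-05]), 'ee_pos': array([0.22021193, 0.6374296 , 0.23002951]), 'tcp_rot': array([ 1.65657055e-01,  9.86182804e-01, -1.04853464e-03, -3.43410817e-04]), 'ft_force': array([-0.33069281, -0.01013126, -0.27305126]), 'wrist_torque': array([-0.03023088,  0.04280167, -0.01355384]), 'finger_force': 0.0, 'gripper_width': 0.08540693075312147}
```

View pics/top0.png

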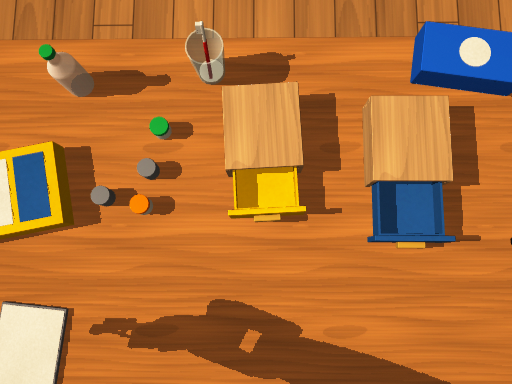

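View pics/side0.png

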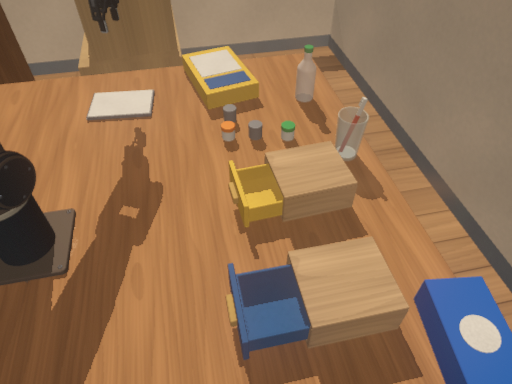

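Top view: the orange-capped jar is at (139,204). Possible mix-ups are the grey jars at (148,168) and (102,196) and the green-capped jar at (159,127). The side view shows the orange cap at (228,127). The blue drawer is at (408,210) with its pull at (411,245), and the yellow drawer is at (267,190). I choose the orange cap on the white body.

```bash
python3 - <<'E'
from h import *
C={n:cam(n) for n in("top","side")}
def blob(im,lo,hi,box):
    hsv=cv2.cvtColor(im,cv2.COLOR_RGB2HSV); m=cv2.inRange(hsv,lo,hi); k=np.zeros_like(m); x0,y0,x1,y1=box; k[y0:y1,x0:x1]=m[y0:y1,x0:x1]
    n,l,s,ce=cv2.connectedComponentsWithStats(k); i=1+np.argmax(s[1:,4]); return (l==i).astype(np.uint8),s[i],ce[i]
t=C["top"]; s=C["side"]
print(t["image"][204,139],t["image"][150+70,139],t["image"][239,411],t["image"][245,411],s["image"][127,228])
m,st,ct=blob(t["image"],(8,200,200),(20,255,255),(120,185,165,220)); print("cap top",st,ct,ray(t,*ct,0.048), ray(t,*ct,0.044))
m,st,cs=blob(s["image"],(8,200,180),(20,255,255),(215,115,245,140)); print("cap side",st,cs,ray(s,*cs,0.043))
# blue: brass pull
for n,box in(("top",(390,238,435,255)),("side",(222,285,240,335))):
    m,st,ce=blob(C[n]["image"],(15,80,80),(30,255,255),box); print(n,"pull",st,ce,ray(C[n],*ce,0.05))
    r=cv2.minAreaRect(cv2.findContours(m,0,1)[0][0]); print(r,[ray(C[n],*p,0.055).round(4) for p in cv2.boxPoints(r)])
m,st,ce=blob(t["image"],(100,100,30),(125,255,255),(360,180,465,255));print("blue",st)
# front panel bottom edge (outer top edge at z .086) & chest
pts=[]
for u in range(374,452,3):
    v=np.where(m[225:255,u])[0]
    if len(v): pts.append((u,225+v.max()))
print(pts)
W=np.array([ray(t,u,v+.5,.086)[:2] for u,v in pts]); vx,vy,x0,y0=cv2.fitLine(W.astype(np.float32),cv2.DIST_HUBER,0,.01,.01).ravel(); print("front edge dir",vx,vy,x0,y0,np.degrees(np.arctan2(-vx,vy)), "ends",[ray(t,368,239,.086),ray(t,455,239,.086)])
a=t["image"][180:265,340:475]; b=t["image"][180:230,95:180]; d=s["image"][255:360,215:320]
save("crop.png",np.vstack([cv2.resize(a,(540,340),interpolation=2)[:, :], np.hstack([cv2.resize(b,(300,176),interpolation=2),cv2.resize(d,(240,176))])]))
E
```

```text
[252 135   0] [205 114  38] [ 37  86 142] [232 166  44] [233 148  74]
cap top [120 190  45  30 712] [139.79494382 206.70224719] [0.52268234 0.30730539 0.048     ] [0.52312868 0.30840356 0.044     ]Traceback (most recent call last):
  File "<stdin>", line 9, in <module>
  File "<stdin>", line 5, in blob
    return _wrapfunc(a, 'argmax', axis=axis, out=out, **kwds)
    return bound(*args, **kwds)
ValueError: attempt to get argmax of an empty sequence
```

```bash
cat > m.py <<'E'
from h import *
C={n:cam(n) for n in("top","side")}
def blob(im,lo,hi,box):
    hsv=cv2.cvtColor(im,cv2.COLOR_RGB2HSV); m=cv2.inRange(hsv,lo,hi); k=np.zeros_like(m); x0,y0,x1,y1=box; k[y0:y1,x0:x1]=m[y0:y1,x0:x1]
    n,l,s,ce=cv2.connectedComponentsWithStats(k)
    if n<2: return k,None,(0,0)
    i=1+np.argmax(s[1:,4]); return (l==i).astype(np.uint8),s[i],ce[i]
t=C["top"]; s=C["side"]
E
python3 - <<'E'
from m import *
m,st,ct=blob(t["image"],(8,235,215),(22,255,255),(120,185,165,220)); print("cap top",st,ct,ray(t,*ct,0.048), ray(t,*ct,0.044))
print(s["image"][118:142:3,228])
m,st,cs=blob(s["image"],(5,150,220),(22,255,255),(215,115,245,140)); print("cap side",st,cs,ray(s,*cs,0.043))
for n,box in(("top",(390,238,435,255)),("side",(222,285,240,335))):
    m,st,ce=blob(C[n]["image"],(17,150,200),(30,255,255),box); print(n,"pull",st,ce,ray(C[n],*ce,0.05))
    r=cv2.minAreaRect(cv2.findContours(m,0,1)[0][0]); print([ray(C[n],*p,0.061).round(4) for p in cv2.boxPoints(r)])
m,st,ce=blob(t["image"],(100,100,30),(125,255,255),(360,180,465,255));print("blue",st)
pts=[]
for u in range(374,452,3):
    v=np.where(m[225:255,u])[0]
    if len(v): pts.append((u,225+v.max()))
print(pts)
W=np.array([ray(t,u,v+.5,.086)[:2] for u,v in pts]); vx,vy,x0,y0=cv2.fitLine(W.astype(np.float32),cv2.DIST_HUBER,0,.01,.01).ravel(); print("front edge dir",vx,vy,x0,y0,"ends",ray(t,368,238,.086),ray(t,455,240,.086))
a=t["image"][180:265,340:475]; b=t["image"][180:230,95:180]; d=s["image"][255:360,215:320]
save("crop.png",np.vstack([cv2.resize(a,(540,340),interpolation=2)[:, :], np.hstack([cv2.resize(b,(300,176),interpolation=2),cv2.resize(d,(240,176))])]))
E
```

```text
cap top [130 194  18  19 276] [138.4057971  203.26086957] [0.5304143  0.31075475 0.048     ] [0.53089097 0.31186644 0.044     ]
[[103  88  77]
 [219 138  75]
 [234 148  74]
 [234 148  75]
 [157  90  44]
 [154 131 111]
 [152 136 119]
 [152 136 118]]
cap side [221 122  13   7  76] [227.32894737 124.77631579] [0.53100242 0.320591   0.043     ]
top pull [398 242  27   6 148] [410.38513514 244.73648649] [ 0.44025182 -0.28749844  0.05      ]
[array([ 0.4457, -0.258 ,  0.061 ]), array([ 0.4458, -0.3134,  0.061 ]), array([ 0.4352, -0.3128,  0.061 ]), array([ 0.435 , -0.2575,  0.061 ])]
side pull None (0, 0) [-0.38832643  1.53309358  0.05      ]Traceback (most recent call last):
  File "<stdin>", line 7, in <module>
IndexError: tuple index out of range
```

```bash
python3 - <<'E'
from m import *
m,st,ce=blob(t["image"],(100,100,30),(125,255,255),(360,180,465,255));print("blue",st)
pts=[]
for u in range(374,452,3):
    v=np.where(m[225:255,u])[0]
    if len(v) and not 395<u<428: pts.append((u,225+v.max()))
print(pts)
W=np.array([ray(t,u,v+.5,.086)[:2] for u,v in pts]); vx,vy,x0,y0=cv2.fitLine(W.astype(np.float32),cv2.DIST_HUBER,0,.01,.01).ravel(); print("front edge dir",vx,vy,x0,y0)
xs=np.where(m[236:242].any(0))[0]; print(xs.min(),xs.max(),ray(t,xs.min(),238,.086),ray(t,xs.max()+1,240,.086))
# chest front top edge: wood/blue boundary z=.09 ; right, left edges
print([ (u,180+np.where(m[180:225,u])[0].min()) for u in range(378,440,6)])
a=t["image"][180:265,340:475]; b=t["image"][180:230,95:180]; d=s["image"][255:360,215:320]
save("crop.png",np.vstack([cv2.resize(a,(540,340),interpolation=2)[:, :], np.hstack([cv2.resize(b,(300,176),interpolation=2),cv2.resize(d,(240,176))])]))
E
```

```text
blue [ 368  181   88   61 4325]
[(374, np.int64(241)), (377, np.int64(241)), (380, np.int64(241)), (383, np.int64(241)), (386, np.int64(241)), (389, np.int64(241)), (392, np.int64(241)), (395, np.int64(241)), (428, np.int64(241)), (431, np.int64(241)), (434, np.int64(241)), (437, np.int64(241)), (440, np.int64(241)), (443, np.int64(241)), (446, np.int64(241)), (449, np.int64(241))]
front edge dir 0.003129195 -0.9999951 0.44581228 -0.25710848
368 455 [ 0.45290968 -0.18867015  0.086     ] [ 0.44928677 -0.37141999  0.086     ]
[(378, np.int64(181)), (384, np.int64(181)), (390, np.int64(182)), (396, np.int64(182)), (402, np.int64(182)), (408, np.int64(182)), (414, np.int64(182)), (420, np.int64(182)), (426, np.int64(182)), (432, np.int64(182)), (438, np.int64(182))]
```

View pics/crop.png

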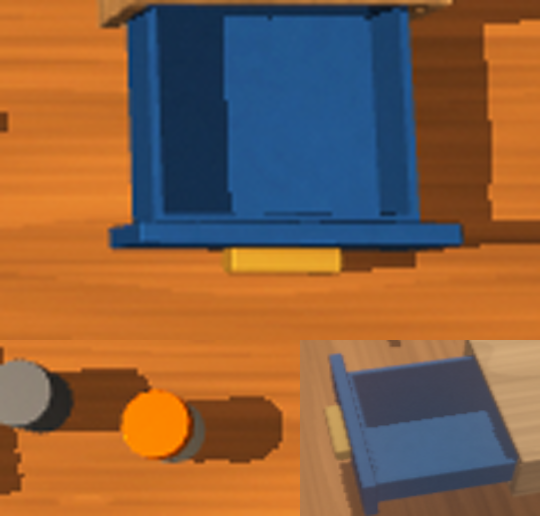

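The crop confirms the orange-capped jar, about 80 mm from each of two grey look-alikes. I put the jar at (0.5305, 0.312) and the blue pull at (0.4355, -0.287), with yaw about 0. The measured sizes agree with those given. I'll move above the jar with the closing line along world y.

>>> {"name": "send_rows", "arguments": {"commands": "0.066 0.05 -0.05 0 0 0 5; 0.066 0.09 -0.09 -0.01 0 0 10; 0.066 0.13 -0.13 -0.02 0 0 15; 0.066 0.17 -0.17 -0.04 0 0 19.1; 0.066 0.21 -0.21 -0.06 0 0 19.1; 0.066 0.25 -0.25 -0.08 0 0 19.1; 0.066 0.29 -0.29 -0.1 0 0 19.1; 0.066 0.31 -0.326 -0.11 0 0 19.1; 0.066 0.31 -0.326 -0.11 0 0 19.1; 0.066 0.31 -0.326 -0.11 0 0 19.1"}}

```text
time: 1.65
ee_pos: [0.5305, 0.3123, 0.1217]
tcp_rot: [-0.0, 1.0, 0.0, 0.0]
ft_force: [-0.0, 0.3, 0.2]
gripper_width: 0.0659
finger_force: 0.0
```

```bash
python3 - <<'E'
from m import *
print(state()["ee_pos"],state()["tcp_rot"])
a=t["image"][150:260,60:230]; d=s["image"][60:180,170:310]
save("c2.png",np.hstack([cv2.resize(a,(400,260)),cv2.resize(d,(380,260))]))
E
```

```text
[0.53013315 0.31313589 0.12199582] [-1.02081207e-03  9.99999336e-01  3.05053466e-04  4.38475965e-04]
```

View pics/c2.png

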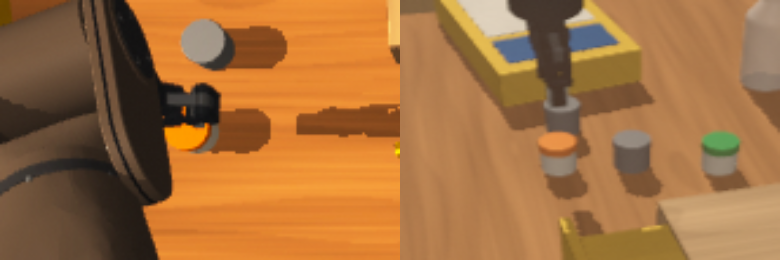

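The side view shows the gripper in line above the orange jar, at about crop column 557, and the top view shows one finger beside the cap. I'll descend and grip.

>>> {"name": "send_rows", "arguments": {"commands": "0.066 0 0 -0.02 0 0 0; 0.066 0 0 -0.045 0 0 0; 0.066 0 0 -0.07 0 0 0; 0.066 0 0 -0.09 0 0 0; 0.066 0 0 -0.1 0 0 0; 0.066 0 0 -0.107 0 0 0; 0.066 0 0 -0.107 0 0 0; 0.03 0 0 -0.107 0 0 0; 0.03 0 0 -0.107 0 0 0; 0.03 0 0 -0.107 0 0 0"}}

```text
time: 3.0
ee_pos: [0.5315, 0.3122, 0.0156]
tcp_rot: [-0.0, 1.0, 0.0, 0.001]
ft_force: [0.9, -1.3, 4.6]
gripper_width: 0.042
finger_force: 61.0
```

>>> {"name": "send_rows", "arguments": {"commands": "0.03 0 0 0 0 0 0; 0.03 0 0 0 0 0 0; 0.03 0 0 0.02 0 0 0; 0.03 0 0 0.05 0 0 0; 0.03 0 0 0.09 0 0 0; 0.03 0 0 0.13 0 0 0; 0.03 0 0 0.17 0 0 0; 0.03 0 0 0.19 0 0 0; 0.03 0 0 0.19 0 0 0"}}

```text
time: 4.12
ee_pos: [0.531, 0.3122, 0.206]
tcp_rot: [-0.0, 1.0, 0.001, 0.001]
ft_force: [0.2, 0.9, -1.3]
gripper_width: 0.0418
finger_force: 61.0
```

Held: opening is 42 mm at 61 N. I'll carry it over to the blue drawer.

>>> {"name": "send_rows", "arguments": {"commands": "0.03 0 -0.03 0 0 0 0; 0.03 0 -0.085 0 0 0 0; 0.03 0 -0.14 0 0 0 0; 0.03 0 -0.195 0 0 0 0; 0.03 0 -0.25 0 0 0 0; 0.03 -0.01 -0.305 0 0 0 0; 0.03 -0.01 -0.36 0 0 0 0; 0.03 -0.012 -0.415 0 0 0 0; 0.03 -0.012 -0.47 0 0 0 0; 0.03 -0.014 -0.52 0 0 0 0"}}

```text
time: 5.38
ee_pos: [0.515, -0.2093, 0.2015]
tcp_rot: [0.0, 1.0, 0.001, -0.002]
ft_force: [0.2, 0.4, -0.4]
gripper_width: 0.0419
finger_force: 61.0
```

>>> {"name": "send_rows", "arguments": {"commands": "0.03 0 -0.04 0 0 0 0; 0.03 0 -0.07 0 0 0 0; 0.03 0 -0.079 0 0 0 0; 0.03 0 -0.079 -0.03 0 0 0; 0.03 0 -0.079 -0.06 0 0 0; 0.03 0 -0.079 -0.08 0 0 0; 0.03 0 -0.079 -0.08 0 0 0"}}

```text
time: 6.25
ee_pos: [0.5152, -0.2853, 0.1216]
tcp_rot: [-0.001, 1.0, 0.002, -0.002]
ft_force: [-0.2, -1.0, -1.2]
gripper_width: 0.0421
finger_force: 61.0
```

```bash
python3 - <<'E'
from m import *
print(state()["ee_pos"],state()["tcp_rot"])
a=t["image"][150:270,330:490]; d=s["image"][190:370,190:410]
for p in [(.4665,-.221),(.4665,-.353),(.5735,-.221),(.5735,-.353),(.515,-.287)]: print(proj(t,p+(.061,)).round(1))
save("c3.png",np.hstack([cv2.resize(a,(400,300)),cv2.resize(d,(380,300))]))
E
```

```text
[ 0.51690409 -0.28689717  0.12482333] [-5.26009128e-04  9.99999816e-01 -1.61512269e-04  2.57297672e-04]
[380.3 232.2]
[442.1 232.4]
[378.5 183.3]
[439.3 183.3]
[410.1 209.9]
```

View pics/c3.png

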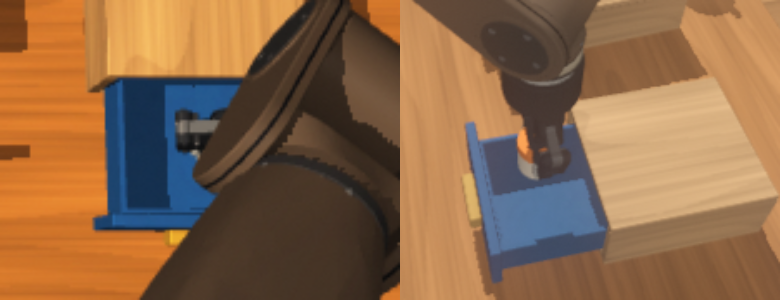

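The gripper and jar are over the open tray, inside all four walls, with fingers at about crop (195,130) in the top view. I'll lower slowly to just touching the floor.

>>> {"name": "send_rows", "arguments": {"commands": "0.03 0 0 -0.03 0 0 0; 0.03 0 0 -0.06 0 0 0; 0.03 0 0 -0.075 0 0 0; 0.03 0 0 -0.085 0 0 0; 0.03 0 0 -0.09 0 0 0; 0.03 0 0 -0.092 0 0 0; 0.03 0 0 -0.092 0 0 0; 0.03 0 0 -0.093 0 0 0; 0.03 0 0 -0.093 0 0 0; 0.03 0 0 -0.093 0 0 0"}}

```text
time: 7.6
ee_pos: [0.5167, -0.2872, 0.0317]
tcp_rot: [-0.0, 1.0, -0.0, 0.0]
ft_force: [-0.5, 1.0, 0.3]
gripper_width: 0.0418
finger_force: 61.1
```

>>> {"name": "send_rows", "arguments": {"commands": "0.03 0 0 -0.0005 0 0 0; 0.03 0 0 -0.001 0 0 0; 0.03 0 0 -0.001 0 0 0; 0.03 0 0 -0.001 0 0 0; 0.03 0 0 -0.001 0 0 0"}}

```text
time: 8.22
ee_pos: [0.5172, -0.2873, 0.0316]
tcp_rot: [-0.0, 1.0, -0.0, 0.001]
ft_force: [0.3, 1.6, 5.8]
gripper_width: 0.0423
finger_force: 61.6
```

Contact at 5.8 N, so it is seated on the floor. Release, wait, then lift.

>>> {"name": "send_rows", "arguments": {"commands": "0.05 0 0 0 0 0 0; 0.064 0 0 0 0 0 0; 0.064 0 0 0 0 0 0; 0.064 0 0 0 0 0 0; 0.064 0 0 0.01 0 0 0; 0.064 0 0 0.03 0 0 0; 0.064 0 0 0.06 0 0 0; 0.064 0 0 0.1 0 0 0; 0.064 0 0 0.13 0 0 0; 0.064 0 0 0.13 0 0 0"}}

```text
time: 9.48
ee_pos: [0.5185, -0.2887, 0.1657]
tcp_rot: [-0.0, 1.0, -0.003, 0.004]
ft_force: [-0.3, 1.2, 0.8]
gripper_width: 0.0637
finger_force: 0.0
```

>>> {"name": "send_rows", "arguments": {"commands": "0 -0.04 0 0 0 0 0; 0 -0.08 0 0 0 0 0; 0 -0.115 0 0 0 0 0; 0 -0.115 0 0 0 0 0; 0 -0.115 0 -0.04 0 0 0; 0 -0.115 0 -0.08 0 0 0; 0 -0.115 0 -0.11 0 0 0; 0 -0.115 0 -0.118 0 0 0; 0 -0.115 0 -0.118 0 0 0"}}

```text
time: 10.6
ee_pos: [0.4018, -0.287, 0.0422]
tcp_rot: [-0.0, 1.0, 0.0, -0.0]
ft_force: [-0.4, 0.9, 0.2]
gripper_width: 0.0001
finger_force: 0.0
```

```bash
python3 - <<'E'
from m import *
print(state()["ee_pos"],state()["tcp_rot"])
a=t["image"][150:270,330:490]; d=s["image"][190:370,190:410]
save("c4.png",np.hstack([cv2.resize(a,(400,300)),cv2.resize(d,(380,300))]))
E
```

```text
[ 0.40250501 -0.28788529  0.04365966] [-3.90419349e-04  9.99999073e-01 -9.44643363e-04  8.99953714e-04]
```

View pics/c4.png

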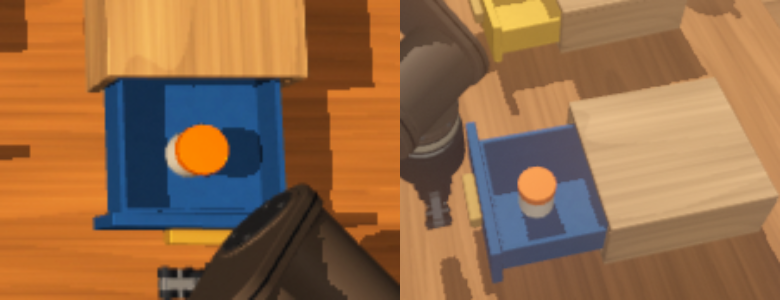

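The jar stands upright in the blue tray, with the cap at crop (203,149), and the shut fingers stand in front of the brass pull. I'll push gently.

>>> {"name": "send_rows", "arguments": {"commands": "0 0.008 0 0 0 0 0; 0 0.015 0 0 0 0 0; 0 0.02 0 0 0 0 0; 0 0.025 0 0 0 0 0; 0 0.031 0 0 0 0 0; 0 0.038 0 0 0 0 0; 0 0.045 0 0 0 0 0; 0 0.052 0 0 0 0 0; 0 0.059 0 0 0 0 0; 0 0.066 0 0 0 0 0"}}

```text
time: 11.95
ee_pos: [0.4679, -0.2871, 0.0423]
tcp_rot: [-0.0, 1.0, -0.0, -0.0]
ft_force: [-0.6, -0.7, 0.9]
gripper_width: -0.0
finger_force: 0.5
```

>>> {"name": "send_rows", "arguments": {"commands": "0 0.007 0 0 0 0 0; 0 0.014 0 0 0 0 0; 0 0.021 0 0 0 0 0; 0 0.028 0 0 0 0 0; 0 0.035 0 0 0 0 0; 0 0.042 0 0 0 0 0; 0 0.047 0 0 0 0 0; 0 0.051 0 0 0 0 0; 0 0.055 0 0 0 0 0; 0 0.055 0 0 0 0 0"}}

```text
time: 13.2
ee_pos: [0.5229, -0.2869, 0.0424]
tcp_rot: [-0.0, 1.0, 0.0, 0.0]
ft_force: [-0.4, 0.2, 0.3]
gripper_width: 0.0001
finger_force: 0.0
```

>>> {"name": "send_rows", "arguments": {"commands": "0 0.002 0 0 0 0 0; 0 0.004 0 0 0 0 0; 0 0.006 0 0 0 0 0; 0 0.008 0 0 0 0 0; 0 0.01 0 0 0 0 0; 0 0.01 0 0 0 0 0"}}

```text
time: 13.95
ee_pos: [0.5304, -0.2869, 0.0422]
tcp_rot: [-0.001, 1.0, 0.001, -0.003]
ft_force: [-8.7, 0.2, 5.0]
gripper_width: 0.0001
finger_force: 4.0
```

```bash
python3 - <<'E'
from m import *
print(state()["ee_pos"],state()["ft_force"])
a=t["image"][90:270,330:490]; d=s["image"][190:370,190:410]
save("c5.png",np.hstack([cv2.resize(a,(400,450)),cv2.resize(d,(380,450))]))
E
```

```text
[ 0.53035992 -0.28687067  0.04224858] [-7.80652639  0.45444509  5.6325693 ]
```

View pics/c5.png

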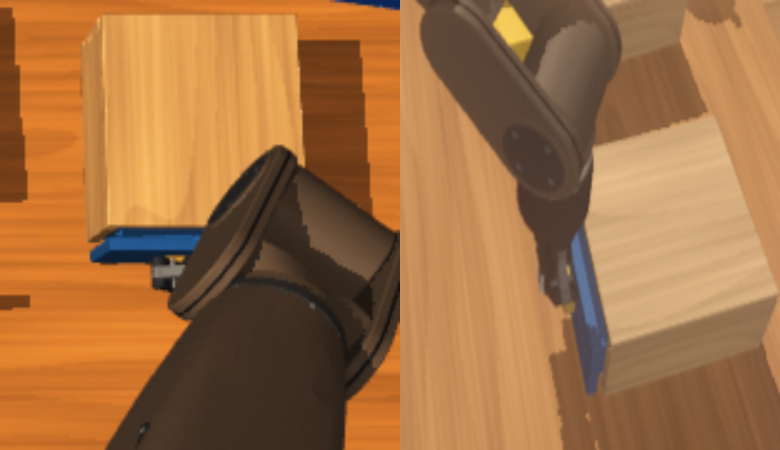

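The drawer front is nearly flush, though a small gap may remain, and the force is about 8 N. I'll push a little further.

>>> {"name": "send_rows", "arguments": {"commands": "0 0.002 0 0 0 0 0; 0 0.004 0 0 0 0 0; 0 0.006 0 0 0 0 0; 0 0.006 0 0 0 0 0"}}

```text
time: 14.55
ee_pos: [0.5387, -0.2869, 0.0422]
tcp_rot: [-0.0, 1.0, 0.0, 0.0]
ft_force: [-1.5, -0.2, 0.7]
gripper_width: 0.0
finger_force: 0.6
```

>>> {"name": "send_rows", "arguments": {"commands": "0 0.002 0 0 0 0 0; 0 0.004 0 0 0 0 0; 0 0.006 0 0 0 0 0; 0 0.006 0 0 0 0 0"}}

```text
time: 15.05
ee_pos: [0.5389, -0.2869, 0.0422]
tcp_rot: [-0.002, 1.0, 0.002, -0.008]
ft_force: [-21.3, -0.5, 12.6]
gripper_width: 0.0001
finger_force: 10.2
```

Firm stop at x = 0.539, against an expected 0.537, so the drawer is home. I'll back off, lift clear and check.

>>> {"name": "send_rows", "arguments": {"commands": "0 -0.01 0 0 0 0 0; 0 -0.04 0 0 0 0 0; 0 -0.08 0 0 0 0 0; 0 -0.11 0.04 0 0 0; 0 -0.11 0.1 0 0 0 0; 0 -0.11 0.15 0 0 0 0"}}

```text
validation failed for argument at $.co...
```

>>> {"name": "send_rows", "arguments": {"commands": "0 -0.01 0 0 0 0 0; 0 -0.04 0 0 0 0 0; 0 -0.08 0 0 0 0 0; 0 -0.11 0.04 0 0 0 0; 0 -0.11 0.09 0 0 0 0; 0 -0.11 0.14 0 0 0 0; 0 -0.09 0.15 0.06 0 0 0; 0 -0.09 0.2 0.1 0 0 0; 0 -0.09 0.25 0.1 0 0 0; 0 -0.09 0.25 0.1 0 0 0"}}

```text
time: 16.3
ee_pos: [0.4552, -0.0342, 0.1433]
tcp_rot: [-0.003, 1.0, 0.0, 0.002]
ft_force: [-0.4, 0.5, -0.5]
gripper_width: -0.0003
finger_force: 0.0
```

```bash
python3 - <<'E'
from m import *
print(state()["ee_pos"],state()["ft_force"])
m,st,ce=blob(t["image"],(17,150,200),(30,255,255),(390,180,435,200)); print("pull",st,ce,ray(t,*ce,0.05))
old=np.load("top0.npy"); print("yellow diff",np.abs(old[75:222,220:308].astype(int)-t["image"][75:222,220:308]).mean())
a=t["image"][60:270,200:490]; d=s["image"][120:370,190:410]
save("c6.png",np.hstack([cv2.resize(a,(440,400)),cv2.resize(d,(350,400))]))
E
```

```text
[ 0.45490575 -0.03661973  0.14250562] [ 0.13164937 -0.65972019 -0.37796433]
pull [395 189  28   5 135] [408.8        191.00740741] [ 0.55803542 -0.28958579  0.05      ]
yellow diff 11.376520305091734
```

View pics/c6.png

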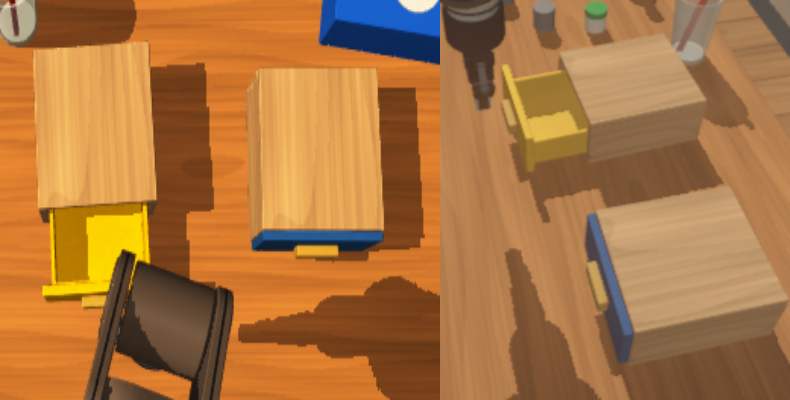

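The blue drawer is flush, with its pull at crop (317,251) after travelling 118 mm. The yellow drawer is still open as before, and the arm touches nothing.

```bash
python3 -c "
from h import *
print(ticket.finish_job())"
```

```text
the job is handed in; nothing more can be done
None
```

The orange-capped jar was upright in the blue drawer when I pushed it to its stop. The drawer stayed shut when I let go, the yellow drawer was left open and untouched, and I handed the job in at about 16 s; no verdict came back.

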